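# Ramp test of tube-block feet

### The job

Find out which of the three metal tube blocks still have gripping feet: set each one down lengthwise in the blue start area at the upper end of the tilted ramp, let it go and watch whether it stays put or slides down to the stop. Take them one at a time, and put each block away before the next is tested: a block that stays goes upright into the green tray, a block that slides goes upright into the red tray. Do not tip any block over, and leave the other things on the worktop where they stand.

Things in the scene. Friction and masses are not known exactly. Their poses are not given: they have to be found in the camera images.
- block_1: aluminium tube block, 80 mm long (x), 36 mm wide (y), flat top 28 mm above its underside; in the middle of the top an upright black grip tab 42 mm long (x), 14 mm thick (y), from 28 to 61 mm above the underside. 0.1 to 0.3 kg. Origin: centre of the underside; z up, symmetric under a half turn about z. The three look alike; whether the feet grip or slide cannot be seen.
- block_2: aluminium tube block, 80 mm long (x), 36 mm wide (y), flat top 28 mm above its underside; in the middle of the top an upright black grip tab 42 mm long (x), 14 mm thick (y), from 28 to 61 mm above the underside. 0.1 to 0.3 kg. Origin: centre of the underside; z up, symmetric under a half turn about z. The three look alike; whether the feet grip or slide cannot be seen.
- block_3: aluminium tube block, 80 mm long (x), 36 mm wide (y), flat top 28 mm above its underside; in the middle of the top an upright black grip tab 42 mm long (x), 14 mm thick (y), from 28 to 61 mm above the underside. 0.1 to 0.3 kg. Origin: centre of the underside; z up, symmetric under a half turn about z. The three look alike; whether the feet grip or slide cannot be seen.
- ramp_plate: the ramp's tilted steel plate, fixed, 270 mm long, sloping 16 degrees. Origin: centre of the plate's underside; x points up the slope, y across, z square to the plate. The sliding surface is at z = 8 mm. Side rails stand 58 mm apart inside, 10 mm above the surface. Black end stop at the lower end: face at x = -125 mm, 34 mm above the surface. The rails are smooth.
- ramp_start (a point): centre of the blue start area, on the sliding surface, axes as the plate's; at x = 75 mm of the plate. The area is 100 mm long: a block belongs with its centre near this point, long side along the slope.
- ramp_stop (a point): on the sliding surface at the foot of the end stop's face, at x = -125 mm of the plate, axes as the plate's. A block that slides comes to rest against the stop, its centre about 40 mm uphill of this point, within a second or so.
- keep_tray: green tray, fixed, 108 x 108 mm outside, 22 mm high, walls and floor 4 mm, 100 x 100 mm inside; two blocks fit side by side, long sides parallel, their centres 50 mm apart. Origin: centre of its underside; x and y along its sides. For blocks that stay put on the ramp.
- reject_tray: red tray, fixed, 108 x 108 mm outside, 22 mm high, walls and floor 4 mm, 100 x 100 mm inside; two blocks fit side by side, long sides parallel, their centres 50 mm apart. Origin: centre of its underside; x and y along its sides. For blocks that slide. At least one of the blocks slides and at least one stays, so no tray has to hold more than two.
- reagent_dark: small dropper bottle with a dark cap, 26 mm across, 82 mm high, standing loose; origin at the centre of its underside. Leave alone.
- reagent_white: small dropper bottle with a white cap, 26 mm across, 82 mm high, standing loose; origin at the centre of its underside. Leave alone.
- pump_bottle: pump bottle, 56 x 72 mm, 182 mm high, standing loose behind the ramp; origin at the centre of its underside. Leave alone.
- cup_yellow: sample cup with a yellow lid, 59 mm across, 63 mm high, standing loose behind the ramp's lower end; origin at the centre of its underside. Leave alone.
- tweezers: tweezers, 24 x 130 x 8 mm, lying loose in front of the ramp; origin at the centre of the underside. Leave alone.
- timer: lab timer, 68 x 62 x 19 mm, lying loose behind the trays; origin at the centre of its underside. Leave alone.
Mind the look-alikes: they are no part of the job. Leave any pink look-alike of the block_2 alone.

How it is judged (in metres and radians):
On the way, in this order (a step that is already met when the one before it is completed fails the run):
1. a first block is brought to the blue start area at the upper end of the ramp (((x of block_1 in the frame of ramp_plate between 0.045 and 0.115 m and y of block_1 in the frame of ramp_plate between -0.02 and 0.02 m and z of block_1 in the frame of ramp_plate below 0.045 m) or (x of block_2 in the frame of ramp_plate between 0.045 and 0.115 m and y of block_2 in the frame of ramp_plate between -0.02 and 0.02 m and z of block_2 in the frame of ramp_plate below 0.045 m) or (x of block_3 in the frame of ramp_plate between 0.045 and 0.115 m and y of block_3 in the frame of ramp_plate between -0.02 and 0.02 m and z of block_3 in the frame of ramp_plate below 0.045 m))), for 0.05 s.
2. let go, it shows its result: it stays at rest in the start area, or lies at rest at the lower end of the ramp (((x of block_1 in the frame of ramp_plate between 0.035 and 0.125 m and x of block_1 in the frame of ramp_plate above -0.125 m and y of block_1 in the frame of ramp_plate between -0.02 and 0.02 m and z of block_1 in the frame of ramp_plate below 0.016 m and contact force between block_1 and the fingers below 0.3 N and linear speed of block_1 below 0.03 m/s) or (x of block_2 in the frame of ramp_plate between -0.125 and -0.06 m and x of block_2 in the frame of ramp_plate below 0.125 m and y of block_2 in the frame of ramp_plate between -0.02 and 0.02 m and z of block_2 in the frame of ramp_plate below 0.016 m and contact force between block_2 and the fingers below 0.3 N and linear speed of block_2 below 0.03 m/s) or (x of block_3 in the frame of ramp_plate between 0.035 and 0.125 m and x of block_3 in the frame of ramp_plate above -0.125 m and y of block_3 in the frame of ramp_plate between -0.02 and 0.02 m and z of block_3 in the frame of ramp_plate below 0.016 m and contact force between block_3 and the fingers below 0.3 N and linear speed of block_3 below 0.03 m/s))), for 0.3 s.
3. with one block let go in its right tray, another is brought to the start area ((((x of block_1 in the frame of ramp_plate between 0.045 and 0.115 m and y of block_1 in the frame of ramp_plate between -0.02 and 0.02 m and z of block_1 in the frame of ramp_plate below 0.045 m) and ((x of block_2 in the frame of reject_tray between -0.046 and 0.046 m and y of block_2 in the frame of reject_tray between -0.046 and 0.046 m and z of block_2 in the frame of reject_tray between 0 and 0.012 m and angle between block_2's own z axis and vertical below 0.12 rad and contact force between block_2 and the fingers below 0.3 N and linear speed of block_2 below 0.03 m/s) or (x of block_3 in the frame of keep_tray between -0.046 and 0.046 m and y of block_3 in the frame of keep_tray between -0.046 and 0.046 m and z of block_3 in the frame of keep_tray between 0 and 0.012 m and angle between block_3's own z axis and vertical below 0.12 rad and contact force between block_3 and the fingers below 0.3 N and linear speed of block_3 below 0.03 m/s))) or ((x of block_2 in the frame of ramp_plate between 0.045 and 0.115 m and y of block_2 in the frame of ramp_plate between -0.02 and 0.02 m and z of block_2 in the frame of ramp_plate below 0.045 m) and ((x of block_1 in the frame of keep_tray between -0.046 and 0.046 m and y of block_1 in the frame of keep_tray between -0.046 and 0.046 m and z of block_1 in the frame of keep_tray between 0 and 0.012 m and angle between block_1's own z axis and vertical below 0.12 rad and contact force between block_1 and the fingers below 0.3 N and linear speed of block_1 below 0.03 m/s) or (x of block_3 in the frame of keep_tray between -0.046 and 0.046 m and y of block_3 in the frame of keep_tray between -0.046 and 0.046 m and z of block_3 in the frame of keep_tray between 0 and 0.012 m and angle between block_3's own z axis and vertical below 0.12 rad and contact force between block_3 and the fingers below 0.3 N and linear speed of block_3 below 0.03 m/s))) or ((x of block_3 in the frame of ramp_plate between 0.045 and 0.115 m and y of block_3 in the frame of ramp_plate between -0.02 and 0.02 m and z of block_3 in the frame of ramp_plate below 0.045 m) and ((x of block_1 in the frame of keep_tray between -0.046 and 0.046 m and y of block_1 in the frame of keep_tray between -0.046 and 0.046 m and z of block_1 in the frame of keep_tray between 0 and 0.012 m and angle between block_1's own z axis and vertical below 0.12 rad and contact force between block_1 and the fingers below 0.3 N and linear speed of block_1 below 0.03 m/s) or (x of block_2 in the frame of reject_tray between -0.046 and 0.046 m and y of block_2 in the frame of reject_tray between -0.046 and 0.046 m and z of block_2 in the frame of reject_tray between 0 and 0.012 m and angle between block_2's own z axis and vertical below 0.12 rad and contact force between block_2 and the fingers below 0.3 N and linear speed of block_2 below 0.03 m/s))))), for 0.05 s.
4. let go, the second block shows its result ((((x of block_1 in the frame of ramp_plate between 0.035 and 0.125 m and x of block_1 in the frame of ramp_plate above -0.125 m and y of block_1 in the frame of ramp_plate between -0.02 and 0.02 m and z of block_1 in the frame of ramp_plate below 0.016 m and contact force between block_1 and the fingers below 0.3 N and linear speed of block_1 below 0.03 m/s) and ((x of block_2 in the frame of reject_tray between -0.046 and 0.046 m and y of block_2 in the frame of reject_tray between -0.046 and 0.046 m and z of block_2 in the frame of reject_tray between 0 and 0.012 m and angle between block_2's own z axis and vertical below 0.12 rad and contact force between block_2 and the fingers below 0.3 N and linear speed of block_2 below 0.03 m/s) or (x of block_3 in the frame of keep_tray between -0.046 and 0.046 m and y of block_3 in the frame of keep_tray between -0.046 and 0.046 m and z of block_3 in the frame of keep_tray between 0 and 0.012 m and angle between block_3's own z axis and vertical below 0.12 rad and contact force between block_3 and the fingers below 0.3 N and linear speed of block_3 below 0.03 m/s))) or ((x of block_2 in the frame of ramp_plate between -0.125 and -0.06 m and x of block_2 in the frame of ramp_plate below 0.125 m and y of block_2 in the frame of ramp_plate between -0.02 and 0.02 m and z of block_2 in the frame of ramp_plate below 0.016 m and contact force between block_2 and the fingers below 0.3 N and linear speed of block_2 below 0.03 m/s) and ((x of block_1 in the frame of keep_tray between -0.046 and 0.046 m and y of block_1 in the frame of keep_tray between -0.046 and 0.046 m and z of block_1 in the frame of keep_tray between 0 and 0.012 m and angle between block_1's own z axis and vertical below 0.12 rad and contact force between block_1 and the fingers below 0.3 N and linear speed of block_1 below 0.03 m/s) or (x of block_3 in the frame of keep_tray between -0.046 and 0.046 m and y of block_3 in the frame of keep_tray between -0.046 and 0.046 m and z of block_3 in the frame of keep_tray between 0 and 0.012 m and angle between block_3's own z axis and vertical below 0.12 rad and contact force between block_3 and the fingers below 0.3 N and linear speed of block_3 below 0.03 m/s))) or ((x of block_3 in the frame of ramp_plate between 0.035 and 0.125 m and x of block_3 in the frame of ramp_plate above -0.125 m and y of block_3 in the frame of ramp_plate between -0.02 and 0.02 m and z of block_3 in the frame of ramp_plate below 0.016 m and contact force between block_3 and the fingers below 0.3 N and linear speed of block_3 below 0.03 m/s) and ((x of block_1 in the frame of keep_tray between -0.046 and 0.046 m and y of block_1 in the frame of keep_tray between -0.046 and 0.046 m and z of block_1 in the frame of keep_tray between 0 and 0.012 m and angle between block_1's own z axis and vertical below 0.12 rad and contact force between block_1 and the fingers below 0.3 N and linear speed of block_1 below 0.03 m/s) or (x of block_2 in the frame of reject_tray between -0.046 and 0.046 m and y of block_2 in the frame of reject_tray between -0.046 and 0.046 m and z of block_2 in the frame of reject_tray between 0 and 0.012 m and angle between block_2's own z axis and vertical below 0.12 rad and contact force between block_2 and the fingers below 0.3 N and linear speed of block_2 below 0.03 m/s))))), for 0.3 s.
5. with two blocks let go in their right trays, the last is brought to the start area ((((x of block_1 in the frame of ramp_plate between 0.045 and 0.115 m and y of block_1 in the frame of ramp_plate between -0.02 and 0.02 m and z of block_1 in the frame of ramp_plate below 0.045 m) and (x of block_2 in the frame of reject_tray between -0.046 and 0.046 m and y of block_2 in the frame of reject_tray between -0.046 and 0.046 m and z of block_2 in the frame of reject_tray between 0 and 0.012 m and angle between block_2's own z axis and vertical below 0.12 rad and contact force between block_2 and the fingers below 0.3 N and linear speed of block_2 below 0.03 m/s) and (x of block_3 in the frame of keep_tray between -0.046 and 0.046 m and y of block_3 in the frame of keep_tray between -0.046 and 0.046 m and z of block_3 in the frame of keep_tray between 0 and 0.012 m and angle between block_3's own z axis and vertical below 0.12 rad and contact force between block_3 and the fingers below 0.3 N and linear speed of block_3 below 0.03 m/s)) or ((x of block_2 in the frame of ramp_plate between 0.045 and 0.115 m and y of block_2 in the frame of ramp_plate between -0.02 and 0.02 m and z of block_2 in the frame of ramp_plate below 0.045 m) and (x of block_1 in the frame of keep_tray between -0.046 and 0.046 m and y of block_1 in the frame of keep_tray between -0.046 and 0.046 m and z of block_1 in the frame of keep_tray between 0 and 0.012 m and angle between block_1's own z axis and vertical below 0.12 rad and contact force between block_1 and the fingers below 0.3 N and linear speed of block_1 below 0.03 m/s) and (x of block_3 in the frame of keep_tray between -0.046 and 0.046 m and y of block_3 in the frame of keep_tray between -0.046 and 0.046 m and z of block_3 in the frame of keep_tray between 0 and 0.012 m and angle between block_3's own z axis and vertical below 0.12 rad and contact force between block_3 and the fingers below 0.3 N and linear speed of block_3 below 0.03 m/s)) or ((x of block_3 in the frame of ramp_plate between 0.045 and 0.115 m and y of block_3 in the frame of ramp_plate between -0.02 and 0.02 m and z of block_3 in the frame of ramp_plate below 0.045 m) and (x of block_1 in the frame of keep_tray between -0.046 and 0.046 m and y of block_1 in the frame of keep_tray between -0.046 and 0.046 m and z of block_1 in the frame of keep_tray between 0 and 0.012 m and angle between block_1's own z axis and vertical below 0.12 rad and contact force between block_1 and the fingers below 0.3 N and linear speed of block_1 below 0.03 m/s) and (x of block_2 in the frame of reject_tray between -0.046 and 0.046 m and y of block_2 in the frame of reject_tray between -0.046 and 0.046 m and z of block_2 in the frame of reject_tray between 0 and 0.012 m and angle between block_2's own z axis and vertical below 0.12 rad and contact force between block_2 and the fingers below 0.3 N and linear speed of block_2 below 0.03 m/s)))), for 0.05 s.
6. let go, the last block shows its result ((((x of block_1 in the frame of ramp_plate between 0.035 and 0.125 m and x of block_1 in the frame of ramp_plate above -0.125 m and y of block_1 in the frame of ramp_plate between -0.02 and 0.02 m and z of block_1 in the frame of ramp_plate below 0.016 m and contact force between block_1 and the fingers below 0.3 N and linear speed of block_1 below 0.03 m/s) and (x of block_2 in the frame of reject_tray between -0.046 and 0.046 m and y of block_2 in the frame of reject_tray between -0.046 and 0.046 m and z of block_2 in the frame of reject_tray between 0 and 0.012 m and angle between block_2's own z axis and vertical below 0.12 rad and contact force between block_2 and the fingers below 0.3 N and linear speed of block_2 below 0.03 m/s) and (x of block_3 in the frame of keep_tray between -0.046 and 0.046 m and y of block_3 in the frame of keep_tray between -0.046 and 0.046 m and z of block_3 in the frame of keep_tray between 0 and 0.012 m and angle between block_3's own z axis and vertical below 0.12 rad and contact force between block_3 and the fingers below 0.3 N and linear speed of block_3 below 0.03 m/s)) or ((x of block_2 in the frame of ramp_plate between -0.125 and -0.06 m and x of block_2 in the frame of ramp_plate below 0.125 m and y of block_2 in the frame of ramp_plate between -0.02 and 0.02 m and z of block_2 in the frame of ramp_plate below 0.016 m and contact force between block_2 and the fingers below 0.3 N and linear speed of block_2 below 0.03 m/s) and (x of block_1 in the frame of keep_tray between -0.046 and 0.046 m and y of block_1 in the frame of keep_tray between -0.046 and 0.046 m and z of block_1 in the frame of keep_tray between 0 and 0.012 m and angle between block_1's own z axis and vertical below 0.12 rad and contact force between block_1 and the fingers below 0.3 N and linear speed of block_1 below 0.03 m/s) and (x of block_3 in the frame of keep_tray between -0.046 and 0.046 m and y of block_3 in the frame of keep_tray between -0.046 and 0.046 m and z of block_3 in the frame of keep_tray between 0 and 0.012 m and angle between block_3's own z axis and vertical below 0.12 rad and contact force between block_3 and the fingers below 0.3 N and linear speed of block_3 below 0.03 m/s)) or ((x of block_3 in the frame of ramp_plate between 0.035 and 0.125 m and x of block_3 in the frame of ramp_plate above -0.125 m and y of block_3 in the frame of ramp_plate between -0.02 and 0.02 m and z of block_3 in the frame of ramp_plate below 0.016 m and contact force between block_3 and the fingers below 0.3 N and linear speed of block_3 below 0.03 m/s) and (x of block_1 in the frame of keep_tray between -0.046 and 0.046 m and y of block_1 in the frame of keep_tray between -0.046 and 0.046 m and z of block_1 in the frame of keep_tray between 0 and 0.012 m and angle between block_1's own z axis and vertical below 0.12 rad and contact force between block_1 and the fingers below 0.3 N and linear speed of block_1 below 0.03 m/s) and (x of block_2 in the frame of reject_tray between -0.046 and 0.046 m and y of block_2 in the frame of reject_tray between -0.046 and 0.046 m and z of block_2 in the frame of reject_tray between 0 and 0.012 m and angle between block_2's own z axis and vertical below 0.12 rad and contact force between block_2 and the fingers below 0.3 N and linear speed of block_2 below 0.03 m/s)))), for 0.3 s.
At the end, for the whole second after the job is handed in: Each block stands upright (within 7 degrees), flat on the floor of its right tray, its centre within 46 mm of the tray's centre along both sides, at rest and let go: those that stay put on the ramp (block_1 and block_3) in the green tray, the one that slides (block_2) in the red tray (x of block_1 in the frame of keep_tray between -0.046 and 0.046 m and y of block_1 in the frame of keep_tray between -0.046 and 0.046 m and z of block_1 in the frame of keep_tray between 0 and 0.012 m and angle between each of block_1, block_2, block_3's own z axis and vertical below 0.12 rad and contact force between each of block_1, block_2, block_3 and the fingers below 0.3 N and linear speed of each of block_1, block_2, block_3 below 0.03 m/s and x of block_2 in the frame of reject_tray between -0.046 and 0.046 m and y of block_2 in the frame of reject_tray between -0.046 and 0.046 m and z of block_2 in the frame of reject_tray between 0 and 0.012 m and x of block_3 in the frame of keep_tray between -0.046 and 0.046 m and y of block_3 in the frame of keep_tray between -0.046 and 0.046 m and z of block_3 in the frame of keep_tray between 0 and 0.012 m); the robot touches nothing.
It fails at once if a block is tipped over (more than 46 degrees) (angle between any of block_1, block_2, block_3's own z axis and vertical above 0.8 rad).
It fails at once if one of the other loose things is moved by more than 30 mm (distance of any of reagent_dark, reagent_white, pump_bottle, cup_yellow, tweezers, timer from where it was at the start of the episode above 0.03 m).
It also fails if it takes over 72 s, if anything falls off the work surface, if the arm or the gripper's body presses on something with over 40 N, if the wrist force passes 120 N, or if a joint passes its speed limit or range.

### The arm

A 6-joint arm with a two-finger parallel gripper is mounted at the origin on a cart in front of the work surface, level with it; the furniture and walls round the work are solid. World frame = base frame: x ahead of the robot, y to its left, z up, the work surface at z = 0. Lengths are in m, angles in degrees, forces in N, time in s.
With the tool pointing down it reaches from about 0.325 to 0.775 m from the base axis. Payload 9.3 kg.
Tool frame: the origin (TCP) lies midway between the tips of the shut fingers; the grasp point (between the pads) lies 19 mm behind it (robot.grasp_offset is the distance from the TCP to the grasp point, in m); z points along the fingers, y is the line along which they close (so a half turn about z gives the same grasp; the last joint's range is limited). The gripper opens to 85 mm and grips with 20 to 120 N. Pads are 22 mm wide; open, the fingers measure 114 mm over their backs; the gripper's body (76 mm by 85 mm) begins 54 mm behind the grasp point. The pads swing forward as they close: fully open they stand 13 mm farther back than shut.
Start: joints at [61.501, 14.817, 1.232, 76.415, 0, 81.257], TCP at [0.186, 0.518, 0.231] pointing down, gripper open.
Joint ranges: [-174.27, 174.27], [-52.1, 104.24], [-59.71, 78.15], [-110.17, 111.67], [-87.03, 83.33], [-180, 180]. Speed limits (degrees/s): [127.2, 127.2, 159.86, 180, 180, 180].

### API

Orientations are given as [roll, pitch, yaw] about the fixed x, y, z axes, in that order (R = Rz(yaw) Ry(pitch) Rx(roll)).
In Python, from bench import robot gives the robot as it stands. Calls block until the motion is done:
- robot.move_pose(position, orientation): joint-space move of the TCP to a pose.
- robot.move_linear(position, orientation=None, v=0.15, f_stop=None): straight line of the TCP; orientation=None keeps the orientation; v is the mean speed in m/s. With f_stop (N) it stops when the force on the tool has changed by that much, and returns True; else False.
- robot.movej(angles): joint-space move.
- robot.command_gripper(opening, squeeze=None): finger opening in m; squeeze is the grip in N (None keeps the last); returns when the fingers have stopped.
- robot.sleep(seconds).
- robot.ik(position, orientation): joint angles nearest the present ones, or None.
- robot.state(): the state.
- robot.get_image(name): name is "scene" or "top"; returns a dict with "pixels" (420x560x3 uint8, red, green, blue), "z_map" (420x560 float32, m along the optical axis (not along the pixel's ray), 0 where there is no reading), "fx", "fy", "cx", "cy" (pixels), "k1" (the pictures are not rectified: a ray, as slopes to the right and down, at radius r is drawn at 1 + k1 r^2 times it, then the intrinsics apply), "R" (3x3) and "t" (3): a world point X has camera coordinates R X + t. Camera axes: x right, y down, z forward; pixel columns grow to the right and rows downward; lengths in m; the calibration is good to about 2 mm. A picture is of the moment at which its call begins.
A pose or a line that the arm cannot do raises robot.Unreachable and nothing moves.
- robot.close_job(): hands the job in; it is judged then, once.
The state is a dict: "time": time; "joint_pos": joint angles; "qvel": joint speeds; "joint_torque": joint torques, N m; "position": TCP position; "ee_rot": TCP orientation; "ft_force": force on the tool from outside, world axes, zero at the start; "ft_torque": the same for the moment, N m; "opening": finger opening in m; "grasp_force": force on a finger pad.
Only numpy, scipy, OpenCV 4.12 (cv2) and the standard library are available. Lean on these libraries where they do the work, as an engineer would, in place of code of your own. Each camera call takes 0.05 s, during which the arm holds its last target. There are 200 camera calls.

## Working session

There is one attempt and no reset: what is moved stays moved. The work goes in short steps, each a Python script; the robot and the scene stay as the last script left them, time stands still between calls to the robot, and variables do not carry over. Pictures are saved under pics/ and viewed, at most 10 in all, crops included, and the job is handed in when it is done.

```bash
ls; mkdir -p pics
cat > h.py <<'E'
import numpy as np, cv2
from bench import robot
def cloud(im):
    h,w=im["z_map"].shape
    u,v=np.meshgrid(np.arange(w),np.arange(h))
    return pts(im,u,v,im["z_map"])
def pts(im,u,v,z):
    K=np.array([[im["fx"],0,im["cx"]],[0,im["fy"],im["cy"]],[0,0,1.]])
    xd=(np.asarray(u)-im["cx"])/im["fx"]; yd=(np.asarray(v)-im["cy"])/im["fy"]
    x,y=xd,yd
    for _ in range(8):
        s=1+im["k1"]*(x*x+y*y); x,y=xd/s,yd/s
    P=np.stack([x*z,y*z,z*np.ones_like(x)],-1)
    return (P-np.asarray(im["t"]))@np.asarray(im["R"])
E
python3 - <<'E'
from h import *
import pickle
for n in("scene","top"):
    im=robot.get_image(n); pickle.dump(im,open(n+".pkl","wb"))
    cv2.imwrite(f"pics/{n}0.png",cv2.resize(im["pixels"][...,::-1],(800,600)))
    print(n,im["fx"],im["k1"],-np.array(im["R"]).T@im["t"],(im["z_map"]>0).mean())
print(robot.state())
E
```

```text
pics
scene 440.9200603731418 -0.018390771871570885 [-0.39221651 -0.68825238  1.03226764] 0.9957695578231293
top 399.40996940695294 -0.08574508996592325 [ 0.2053544  -0.13105413  1.43889716] 0.9960076530612245
{'time': 0.1, 'joint_pos': array([ 6.15044714e+01,  1.48478918e+01,  1.19402463e+00,  7.64175354e+01,
       -1.27399415e-04,  8.12575291e+01]), 'qvel': array([-0.02707455, -0.05933614,  0.13909894, -0.07634444,  0.00388434,
       -0.04333982]), 'joint_torque': array([ 3.99018842e-03, -5.56694770e+01,  3.45073593e+01,  1.15328326e-02,
       -2.27331852e-04, -4.04293132e-06]), 'position': array([0.1857514 , 0.51740275, 0.2307227 ]), 'ee_rot': array([-1.79929408e+02, -1.07268077e-02,  1.60246936e+02]), 'ft_force': array([-0.35767615,  0.58246035,  0.08745738]), 'ft_torque': array([-0.02679779,  0.02103797,  0.05857554]), 'grasp_force': 0.0, 'opening': 0.0852754475513914}
```

View pics/scene0.png

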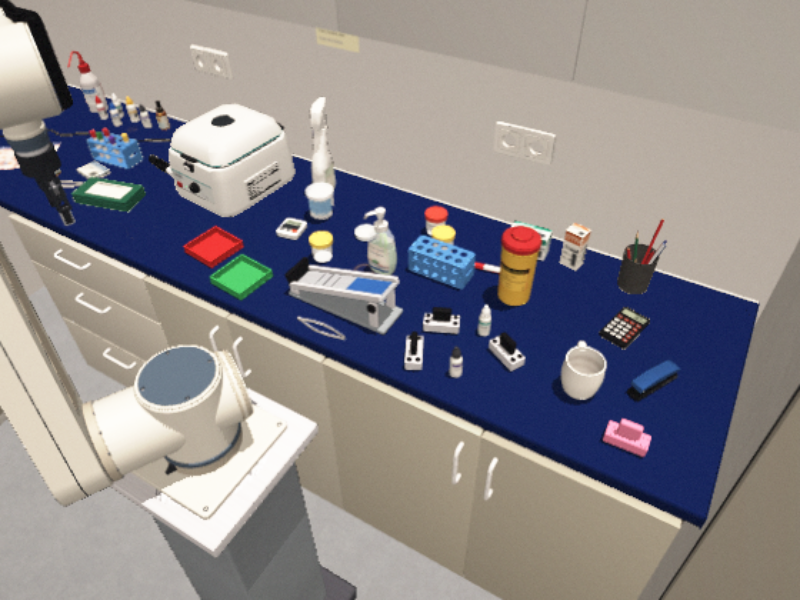

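View pics/top0.png

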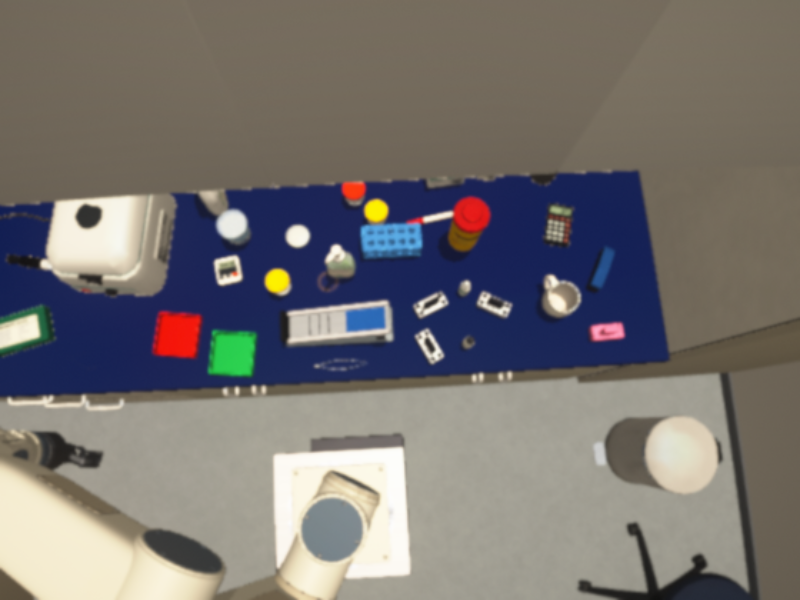

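The scene and top pictures show three blocks at (430,303), (429,345) and (494,304) in the top view. The ramp runs from the stop at (287,328) to the blue area at (366,320), the red tray is at (177,335) and the green at (232,354). The pink look-alike is at (607,332). I'll measure these from both depth views.

```bash
cat > meas.py <<'E'
from h import *
import pickle
from scipy.optimize import least_squares
I={n:pickle.load(open(n+".pkl","rb")) for n in("scene","top")}
C={n:cloud(I[n]).reshape(-1,3) for n in I}; RGB={n:I[n]["pixels"].reshape(-1,3).astype(int) for n in I}
V={n:I[n]["z_map"].ravel()>0 for n in I}
def at(u,v): # top 800x600 px
    return cloud(I["top"])[int(v*.7),int(u*.7)]
def rect(P):
    (c,s,a)=cv2.minAreaRect(P[:,:2].astype(np.float32)); 
    if s[0]<s[1]: s=s[::-1]; a+=90
    return np.round(c,4),np.round(s,4),round((a+90)%180-90,1)
if __name__=="__main__":
    for u,v in((430,303),(429,345),(494,304)):
        c=at(u,v); print("blk",c)
        for n in C:
            d=np.linalg.norm(C[n][:,:2]-c[:2],axis=1)<.055
            P=C[n][d&V[n]]
            b=P[(P[:,2]>.015)&(P[:,2]<.075)]; t=P[(P[:,2]>.05)&(P[:,2]<.075)]; m=P[(P[:,2]>.022)&(P[:,2]<.034)]
            print(n,len(b),rect(b),"tab",len(t),rect(t) if len(t)>3 else"",np.median(t[:,2]),"top z",np.median(m[:,2]))
    for nm,u,v,f in(("red",177,335,lambda c:(c[:,0]>120)&(c[:,1]<60)),("green",232,354,lambda c:(c[:,1]>90)&(c[:,0]<80)&(c[:,2]<110)),("blue",366,320,lambda c:(c[:,2]>120)&(c[:,0]<90))):
        c=at(u,v); print(nm,c)
        for n in C:
            P=C[n][(np.linalg.norm(C[n][:,:2]-c[:2],axis=1)<.09)&V[n]&f(RGB[n])]
            print(n,len(P),rect(P),P[:,2].min(),np.percentile(P[:,2],[10,50,98]),P[:,2].mean())
            if nm=="blue":
                q,*_=np.linalg.lstsq(np.c_[P[:,:2],np.ones(len(P))],P[:,2],rcond=None); print("slope",np.degrees(np.arctan(np.hypot(*q[:2]))),"dir up",np.degrees(np.arctan2(q[1],q[0])), P.mean(0), "resid",np.std(P[:,2]-np.c_[P[:,:2],np.ones(len(P))]@q))
E
python3 meas.py
```

```text
blk [ 0.49037037 -0.24869154  0.06480484]
scene 318 (array([ 0.4987, -0.2534]), array([0.0775, 0.0433]), -64.0) tab 65 (array([ 0.5007, -0.2533]), array([0.0412, 0.0166]), -66.5) 0.05809293571671073 top z 0.027102363408401196
top 222 (array([ 0.4952, -0.2518]), array([0.0796, 0.0353]), -66.5) tab 47 (array([ 0.4953, -0.2513]), array([0.0395, 0.0148]), -66.8) 0.0587163342365505 top z 0.02668248049259014
blk [ 0.38889474 -0.23837807  0.05868434]
scene 275 (array([ 0.3935, -0.2436]), array([0.0826, 0.0356]), 26.7) tab 60 (array([ 0.3935, -0.2435]), array([0.0438, 0.0121]), 29.7) 0.058088760898457444 top z 0.02716106877105793
top 229 (array([ 0.3898, -0.2415]), array([0.0803, 0.0364]), 26.7) tab 48 (array([ 0.3894, -0.2416]), array([0.0391, 0.014 ]), 26.5) 0.05926242599075216 top z 0.026922381258620516
blk [ 0.48372115 -0.40614579  0.05417392]
scene 326 (array([ 0.4883, -0.4131]), array([0.0806, 0.0366]), 63.0) tab 69 (array([ 0.4883, -0.4132]), array([0.0431, 0.0149]), 62.7) 0.05881756174416457 top z 0.027365777871921924
top 225 (array([ 0.4861, -0.4143]), array([0.0809, 0.0367]), 61.3)
[... 632 characters left out ...]
 999 (array([0.403 , 0.2586]), array([0.1216, 0.1163]), 83.5) -0.009000396671358166 [-0.00161893  0.00333714  0.02277183] 0.005245001134892481
blue [ 0.45260989 -0.08923621  0.08595975]
scene 198 (array([ 0.4765, -0.09  ]), array([0.0987, 0.0661]), -89.1) 0.001977394781186464 [0.07449863 0.08526547 0.098218  ] 0.08454982454625791
slope 17.17459190657982 dir up -123.65550500044442 [ 0.46448949 -0.08703126  0.08454982] resid 0.0067542621801487
top 354 (array([ 0.4571, -0.0873]), array([0.0887, 0.0483]), 89.6) 0.06698104997273437 [0.07438436 0.08442493 0.09958589] 0.08463828499207932
slope 16.20207609969158 dir up -92.6319909903637 [ 0.45659754 -0.08761099  0.08463828] resid 0.00281044027555326
```

```bash
cat > m2.py <<'E'
from meas import *
for nm,c in(("red",(.46,.402)),("green",(.404,.259))):
    for n in C:
        D=np.abs(C[n][:,:2]-c).max(1)<.075
        P=C[n][D&V[n]&(C[n][:,2]>.0175)&(C[n][:,2]<.028)]; print(nm,n,len(P),rect(P),np.median(P[:,2]))
rng=np.random.default_rng(0)
for n in C:
    P=C[n][V[n]&(abs(C[n][:,0]-.455)<.045)&(C[n][:,1]>-.14)&(C[n][:,1]<.12)&(C[n][:,2]>.015)&(C[n][:,2]<.13)]
    best=0
    for _ in range(500):
        a=P[rng.choice(len(P),3,False)]; q=np.linalg.lstsq(np.c_[a[:,:2],np.ones(3)],a[:,2],rcond=None)[0]
        i=abs(P[:,2]-np.c_[P[:,:2],np.ones(len(P))]@q)<.003
        if i.sum()>best: best=i.sum(); bi=i
    a=P[bi]; q=np.linalg.lstsq(np.c_[a[:,:2],np.ones(len(a))],a[:,2],rcond=None)[0]
    print(n,len(P),best,"slope",np.degrees(np.arctan(np.hypot(*q[:2]))),"up",np.degrees(np.arctan2(q[1],q[0])),"z at .457,-.0875",q@[.457,-.0875,1], "extent",rect(a))
    f=(RGB[n][:,2]>RGB[n][:,0]+55)&(RGB[n][:,2]>110)
    B=C[n][f&V[n]&(np.linalg.norm(C[n][:,:2]-[.457,-.0875],axis=1)<.075)]; B=B[abs(B[:,2]-np.c_[B[:,:2],np.ones(len(B))]@q)<.006]; print("blue",len(B),rect(B),B.mean(0))
    S=C[n][V[n]&(abs(C[n][:,0]-.455)<.05)&(abs(C[n][:,1]-.10)<.05)&(C[n][:,2]>.03)&(RGB[n].max(1)<60)]; print("stop",len(S),rect(S) if len(S)>3 else"",S.max(0),S.min(0))
im=I["top"]["pixels"][185:275,180:300,::-1]; im2=I["scene"]["pixels"][165:255,185:305,::-1]
cv2.imwrite("pics/ramp.png",np.hstack([cv2.resize(x,None,fx=3.3,fy=6/1.8,interpolation=cv2.INTER_CUBIC) for x in(im,im2)]))
E
python3 m2.py
```

```text
red scene 114 (array([0.4584, 0.394 ]), array([0.1155, 0.1127]), 80.9) 0.02027012958902411
red top 110 (array([0.4555, 0.3949]), array([0.1098, 0.1057]), 82.8) 0.02117842886422617
green scene 127 (array([0.403 , 0.2522]), array([0.1132, 0.1095]), 83.4) 0.02015028551666796
green top 110 (array([0.4005, 0.2539]), array([0.1117, 0.1062]), 83.7) 0.0207530792004314
scene 1548 693 slope 16.195100279450287 up -90.23079415225037 z at .457,-.0875 0.085272733456344 extent (array([ 0.4552, -0.0143]), array([0.2516, 0.0768]), 89.2)
blue 237 (array([ 0.4641, -0.0861]), array([0.0987, 0.0488]), -89.7) [ 0.46327128 -0.08618494  0.08481513]
stop 152 (array([0.4586, 0.1151]), array([0.0782, 0.0196]), 1.9) [0.49771272 0.12477841 0.06478543] [0.41953614 0.10460433 0.03081762]
top 1714 825 slope 16.231361046167777 up -93.6116696592216 z at .457,-.0875 0.08454418445664849 extent (array([ 0.4504, -0.0125]), array([0.2547, 0.0705]), -89.8)
blue 383 (array([ 0.4561, -0.0871]), array([0.0939, 0.0518]), 89.5) [ 0.45626372 -0.08662222  0.08438135]
stop 106 (array([0.4546, 0.116 ]), array([0.078 , 0.0144]), -0.2) [0.4935768 0.1233434 0.0683713] [0.41556259 0.10890695 0.03528272]
```

View pics/ramp.png

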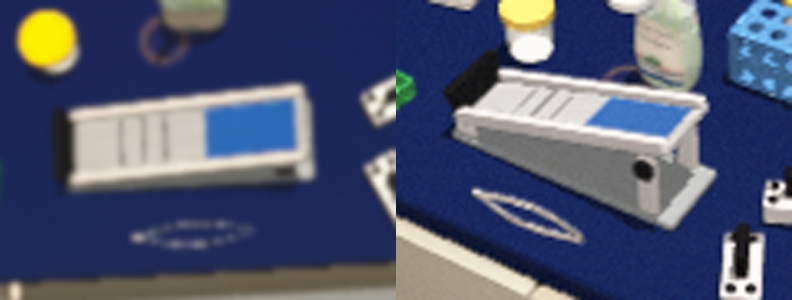

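The ramp crop shows the blue area at about (252,127) in its left half, with the stop at (62,150). Heights and sizes fit the text: slope 16.2°, tab tops about 60 mm, tray rims about 21 mm, and 192 mm between stop and start. Next I'll write the primitives and check that everything is reachable.

```bash
cat > act.py <<'E'
from h import *
from scipy.spatial.transform import Rotation as Ro
YR=-89.6; ST=np.array([.458,-.087,.0848])
RP=Ro.from_euler('xyz',[0,-16,YR],degrees=True).as_matrix()
SP=ST-RP[:,0]*.160                       # block centre at the stop
B={"a":(.497,-.2525,-66.5),"b":(.3915,-.2425,27),"c":(.487,-.4135,62)}
G=(.4018,.253,83.5); R=(.457,.3945,82)
def slot(t,k):                           # k=-1,0,1
    a=np.radians(t[2]+90); return np.array([t[0]+.025*k*np.cos(a),t[1]+.025*k*np.sin(a),.004]),t[2]
TZ=.033                                  # TCP above underside in grasp
def frame(p,yaw,tilt):
    """tool orientation (half turn giving least motion) and normal"""
    n=Ro.from_euler('xyz',[0,-tilt,yaw],degrees=True).as_matrix()[:,2]
    q=robot.state()["joint_pos"]; best=None
    for s in(0,180):
        y=(yaw+s+180)%360-180; o=[180,-tilt if s==0 else tilt,y]
        j=[robot.ik(p+n*h,o) for h in(TZ-.005,.12)]
        if any(x is None for x in j): continue
        d=np.abs(np.array(j[1])-q).max()
        if best is None or d<best[0]: best=(d,o)
    return best[1],n
def pick(p,yaw,tilt=0,up=.13):
    p=np.array(p); o,n=frame(p,yaw,tilt)
    robot.command_gripper(.045)
    robot.move_pose(p+n*.11,o); robot.move_linear(p+n*TZ,v=.15)
    robot.command_gripper(0,squeeze=40)
    robot.move_linear(p+n*TZ+[0,0,up],v=.2)
    s=robot.state(); print("picked",round(s["opening"],4),round(s["grasp_force"],1),round(s["time"],1))
    return s["opening"]>.009
def place(p,yaw,tilt=0,clear=.07):
    p=np.array(p); o,n=frame(p,yaw,tilt)
    robot.move_pose(p+n*(TZ+clear),o); robot.move_linear(p+n*(TZ+.008),v=.15)
    hit=robot.move_linear(p+n*(TZ-.005),v=.03,f_stop=4)
    s=robot.state(); print("placed hit",hit,"height",round(float((s["position"]-p)@n-TZ),4))
    robot.command_gripper(.032)
    return o,n
def off(n,h=.07): 
    robot.move_linear(robot.state()["position"]+n*h,v=.2); print("t",robot.state()["time"])
def shot(name,crop=None):
    im=robot.get_image("scene")["pixels"][...,::-1]
    if crop: y0,y1,x0,x1=crop; im=cv2.resize(im[y0:y1,x0:x1],None,fx=4,fy=4,interpolation=cv2.INTER_CUBIC)
    cv2.imwrite(f"pics/{name}.png",im)
def where():
    """block on the ramp: plate-frame x of the tab, from the depth"""
    im=robot.get_image("top"); P=cloud(im).reshape(-1,3)[im["z_map"].ravel()>0]
    L=(P-ST)@RP; k=(abs(L[:,1])<.03)&(L[:,2]>.045)&(L[:,2]<.068)&(L[:,0]>-.19)&(L[:,0]<.06)
    return (k.sum(),np.round(np.median(L[k],0),4)) if k.sum() else None
E
python3 - <<'E'
from act import *
for k,(x,y,w) in B.items(): print(k,frame(np.array([x,y,0]),w,0)[0])
print(frame(ST,YR,16),frame(SP,YR,16))
for t in(G,R):
    for k in(-1,0,1): print(slot(t,k),frame(*slot(t,k),0)[0])
import pickle; im=pickle.load(open("top.pkl","rb")); P=cloud(im); m=(P[...,2]>.12)&(abs(P[...,1]+.0)<.5)&(P[...,0]>.3)&(P[...,0]<.6)&(im["z_map"]>0)
print(m.sum(), P[m][:,:].min(0) if m.any() else "", P[m].max(0) if m.any() else "")
robot.move_pose([.40,-.18,.24],[180,0,27] if robot.ik([.40,-.18,.24],[180,0,27]) is not None else [180,0,-153])
print(robot.state()["time"],robot.state()["position"])
E
```

```text
a [180, 0, 113.5]
b [180, 0, 27]
c [180, 0, 62]
([180, 16, 90.39999999999998], array([-0.0019243 ,  0.27563064,  0.9612617 ])) ([180, 16, 90.39999999999998], array([-0.0019243 ,  0.27563064,  0.9612617 ]))
(array([0.4266393 , 0.25016992, 0.004     ]), 83.5) [180, 0, 83.5]
(array([0.4018, 0.253 , 0.004 ]), 83.5) [180, 0, 83.5]
(array([0.3769607 , 0.25583008, 0.004     ]), 83.5) [180, 0, 83.5]
(array([0.4817567 , 0.39102067, 0.004     ]), 82) [180, 0, 82]
(array([0.457 , 0.3945, 0.004 ]), 82) [180, 0, 82]
(array([0.4322433 , 0.39797933, 0.004     ]), 82) [180, 0, 82]
60945 [ 0.56624009 -0.49999971  0.12008717] [0.5999052  0.49963197 1.03121542]
2.6833 [ 0.40027228 -0.17952076  0.24000674]
```

Run:
```python
from act import *
x,y,w=B["b"]
if pick([x,y,0],w):
    o,n=place(ST,YR,16)
    robot.sleep(.3); print(where()); off(n); robot.sleep(.3); print(where()); shot("b1",(150,270,150,330))
```

```text
picked 0.0133 42.6 5.6
placed hit True height 0.0016
(np.int64(47), array([ 0.0115, -0.0014,  0.0571]))
t 8.525
(np.int64(53), array([ 0.0045, -0.0025,  0.0588]))
```

View pics/b1.png

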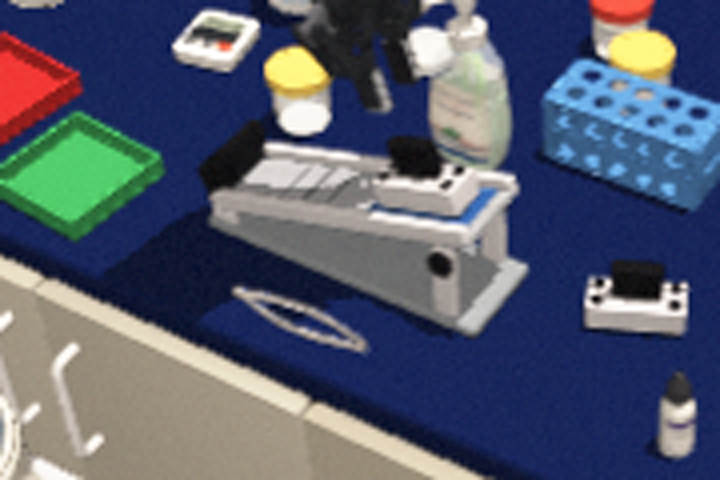

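Block b sits inside the blue area, with its tab at about (415,157). I'll check again that it is really at rest before moving it.

Run:
```python
from act import *
print(where()); robot.sleep(.5); w=where(); print(w)
if w[1][0]>-.03:
    p=ST+RP[:,0]*w[1][0]
    if pick(p,YR,16):
        o,n=place(*slot(G,1)); off(n,.09); robot.sleep(.1); shot("b2",(150,270,120,300))
```

```text
(np.int64(52), array([ 0.0044, -0.0023,  0.0585]))
(np.int64(52), array([ 0.0049, -0.003 ,  0.0585]))
picked 0.0135 39.5 11.9
placed hit True height -0.0006
t 15.1333
```

View pics/b2.png

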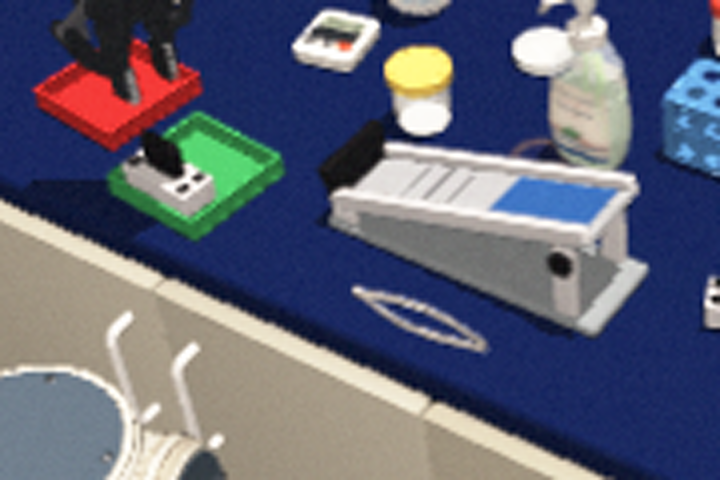

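Block b stayed (two readings 0.5 s apart agree) and now stands flat in the near half of the green tray, around (170,185). Block a is next.

```bash
cat > nxt.py <<'E'
from act import *
def test(k):
    x,y,w=B[k]; P=np.array([x,y,0.])
    s=robot.state(); robot.move_linear([*s["position"][:2],.2],v=.3)
    robot.move_pose([.42,-.12,.22],frame(P,w,0)[0])
    if pick(P,w):
        o,n=place(ST,YR,16)
        robot.sleep(.3); off(n); robot.sleep(.6); print(where()); robot.sleep(.3); w=where(); print(w); shot(k+"1",(150,270,150,330)); return w
def store(w,s):
    if pick(ST+RP[:,0]*w[1][0],YR,16):
        o,n=place(*s); off(n,.09); robot.sleep(.1); shot("s%d"%robot.state()["time"],(150,270,120,300))
E
python3 -c "
from nxt import *
test('a')"
```

```text
picked 0.0136 39.0 20.0
placed hit True height 0.0019
t 22.85
None
None
```

View pics/a1.png

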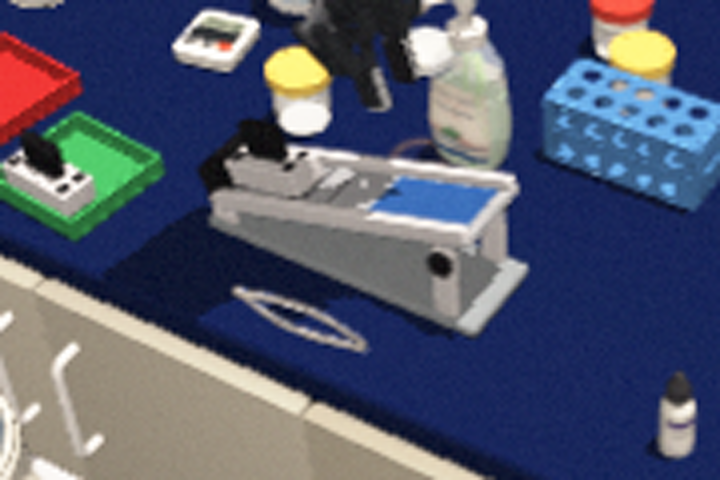

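Block a slid and lies against the stop, tab at about (263,140). The arm hides it from the top camera, so I'll measure it with the scene camera.

```bash
python3 - <<'E'
from nxt import *
im=robot.get_image("scene"); P=cloud(im).reshape(-1,3)[im["z_map"].ravel()>0]; c=im["pixels"].reshape(-1,3)[im["z_map"].ravel()>0]
L=(P-ST)@RP; k=(abs(L[:,1])<.03)&(L[:,2]>.048)&(L[:,2]<.066)&(L[:,0]>-.195)&(L[:,0]<.03)
M=L[k]; print(k.sum(),np.median(M,0),rect if 0 else cv2.minAreaRect(M[:,:2].astype(np.float32)))
x=np.median(M[:,0])
if k.sum()>20 and abs(x+.16)<.012: store((0,[x]),slot(R,0))
E
ls pics
```

```text
51 [-0.15427867 -0.00365295  0.05751772] ((-0.15589654445648193, -0.0014948034659028053), (0.014817679300904274, 0.0436590351164341), 86.52210235595703)
picked 0.0135 39.4 26.7
placed hit True height -0.0004
t 29.85
a1.png
b1.png
b2.png
ramp.png
s29.png
scene0.png
top0.png
```

```bash
python3 -c "
from nxt import *
test('c')
a,b=cv2.imread('pics/s29.png'),cv2.imread('pics/c1.png')
cv2.imwrite('pics/both.png',cv2.resize(np.vstack([a[:300],b[:300]]),(720,600)))"
```

```text
picked 0.0135 42.5 35.6
placed hit True height 0.0017
t 38.9833
(np.int64(52), array([ 0.0052, -0.0023,  0.0593]))
(np.int64(51), array([ 0.0054, -0.0022,  0.0593]))
```

View pics/both.png

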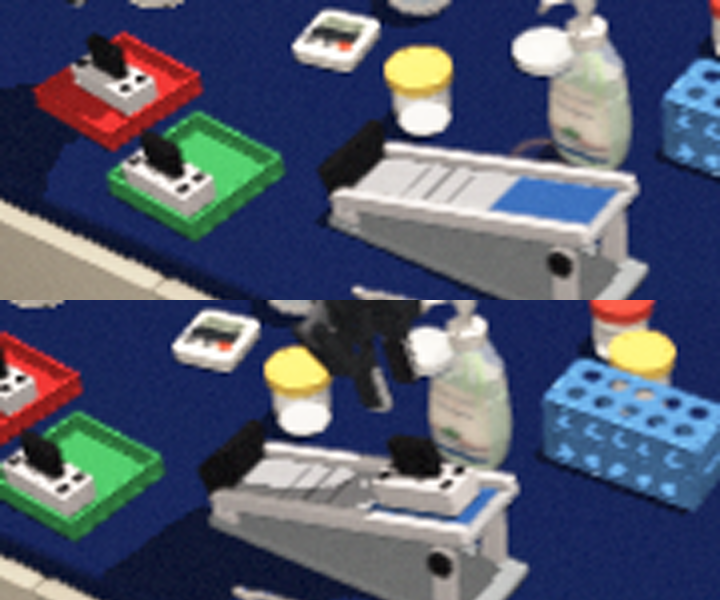

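The upper half shows block a flat in the red tray at (113,80) and block b in the green tray at (168,180). The lower half shows block c staying in the start area at (415,480). It goes into the green tray's free half.

```bash
python3 -c "
from nxt import *
store((0,[.005]),slot(G,-1))
p=robot.state()['position']; robot.move_linear([*p[:2],.2],v=.2)
robot.move_pose([.42,-.0,.25],robot.state()['ee_rot']);robot.sleep(.3)
shot('end',(150,270,120,300)); print(robot.state()['time'])"
```

```text
picked 0.0131 42.2 42.4
placed hit True height -0.0005
t 45.6
47.625
```

View pics/end.png

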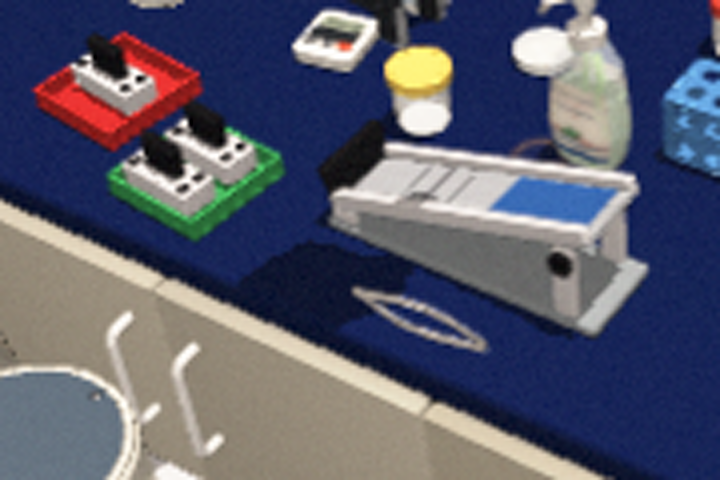

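Two blocks stand flat in the green tray at (168,180) and (213,145), and one in the red tray at (113,80). The other things are where they were.

```bash
python3 -c "
from bench import robot
print(robot.close_job())"
```

```text
the job is handed in; nothing more can be done
None
```

I tested all three blocks on the ramp and handed the job in at about 48 s: the two that stayed put are upright in the green tray, and the one that slid is upright in the red tray.

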